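# Pack the carver's finished desk set into its fitted trays

### The arm

A 6-joint arm with a two-finger parallel gripper is mounted at the origin on the work surface. World frame = base frame: x ahead of the robot, y to its left, z up, the work surface at z = 0. Lengths are in m, angles in rad, forces in N, time in s.
With the tool pointing down it reaches from about 0.3 to 0.875 m from the base axis. Payload 6.4 kg.
Tool frame: the origin (TCP) lies on the front face of the gripper's body, between the roots of the fingers; the fingertips stand 73 mm ahead of it and the grasp point (between the pads) lies ctrl.pinch_z ahead of it (ctrl.pinch_z is the distance from the TCP to the grasp point, in m); z points along the fingers, x is the direction in which the jaws open and shut, and the axes are right-handed (so a half turn about z gives the same grasp; the last joint's range is limited). The gripper opens to 85 mm and grips with 20 to 120 N. Pads are 22 mm wide; open, the fingers measure 114 mm over their backs; the gripper's body (76 mm by 85 mm) begins 54 mm behind the grasp point. The pads swing forward as they close: fully open they stand 13 mm farther back than shut.
Start: joints at [-1.469, 0.181, 1.607, -0, 1.354, -0.206], TCP at [0.174, -0.548, 0.304] pointing down, gripper open.
Joint ranges: [-2.99, 2.99], [-0.89, 2.07], [0.3, 2.58], [-1.14, 4.28], [0, 2.63], [-3.12, 3.12]. Speed limits (rad/s): [2.57, 2.57, 3.01, 3.14, 3.14, 3.14].

### API

Orientations are given as a unit quaternion [w, x, y, z].
In Python, from bench import ctrl gives the robot as it stands.
- The arm moves only by the tool move_arm, never from a script. Its argument "rows" is text: rows parted by semicolons, each of 7 numbers parted by spaces: the shift along the tool's x, y, z in cm, then the turn, a rotation vector about the tool's x, y, z in degrees, then the opening, from 0 (shut) to 1 (fully open). In form: x y z rx ry rz grip; .... A call has 1 to 20 rows; each row shifts and turns the commanded pose from where the row before left it, along the tool's axes as they then stand; what a row does not reach is not made up. A row lasts 1/10 s, in which the tool goes at most 50 mm and 8.59 degrees, less where a joint would pass 70% of its speed; a pose out of reach is approached as far as the arm can. A call with a gripper value outside its range is refused whole. The fingers move at their own pace and stop on an object; the grip force is fixed at half the most. Time passes only in rows, so rows that do not move let the fingers close. It gives the time, the measured TCP pose, the force and the opening at its end, in the units of the state.
- ctrl.get_obs(): the state, without advancing time (a new reading comes with each control period).
- ctrl.camera(name): name is "scene" or "top" or "wrist"; returns a dict with "color" (480x640x3 uint8, blue, green, red), "fx", "fy", "cx", "cy" (pixels), "k1" (the pictures are not rectified: a ray, as slopes to the right and down, at radius r is drawn at 1 + k1 r^2 times it, then the intrinsics apply), "rvec" (rotation vector, rad) and "tvec" (3), from world to camera coordinates, as OpenCV has them. Camera axes: x right, y down, z forward; pixel columns grow to the right and rows downward; lengths in m; the calibration is good to about 2 mm. A picture is of the moment at which its call begins. There is no depth.
- ctrl.hand_in(): hands the job in, once; it reports no verdict.
Trained networks look in the newest picture that a camera, given by its name, has taken for a name from the list of things; names that differ only in an ending like _2 or _b are one class to them, and where a whole thing is asked for, a point or a joint stands for the part that bears it (a point fixed in the world has none). Each returns a list of dicts, best first, with "confidence" (0 to 1); they miss things now and then, are a little off and sometimes report something else, mostly with a low value. They report only what shows in the picture. A call takes as long as a camera call. They do not tell look-alikes from the thing itself.
- ctrl.look_for(camera, query): "bbox" ([left, top, right, bottom] in pixels, round what is visible of it).
- ctrl.trace(camera, query): "region" (480x640 bool, what is visible of it) and "bbox" ([left, top, right, bottom] in pixels, round what is visible of it).
The state is a dict: "time_s": time; "q": joint angles; "dq": joint speeds; "joint_efforts": joint torques, N m; "eef_pos": TCP position; "eef_rot": TCP orientation; "wrist_force": force on the tool from outside, world axes, zero at the start; "torque": the same for the moment, N m; "opening": opening from 0.0 (shut) to 1.0 (fully open).
Only numpy, scipy, OpenCV 4.12 (cv2) and the standard library are available. Lean on these libraries where they do the work, as an engineer would, in place of code of your own. Each camera call takes 0.05 s, during which the arm holds its last target.

### The job

Pack the finished wooden desk set: put the lidded jar, the square seal, the long brush rest and the cup that stands mouth-up each into the dark fitted tray whose pocket matches its shape and size, sitting flat and upright on the felt and, for the square and long pieces, lined up with the pocket. Once the mouth-up cup is in its tray, close it with the other cup, mouth-down, rim on rim and well centred. Do not shift the gouge that lies on the bench.

Things in the scene. Friction and masses are not known exactly. Their poses are not given: they have to be found in the camera images.
- cup_up: mid-brown turned wooden cup standing mouth-up, 60 mm outside diameter, 55 mm high, wall 7 mm, open 46 mm mouth; straight-sided from 10 mm above its foot to the rim, foot narrowing to 48 mm. About 75 g. Origin: centre of its foot; z up, towards the mouth. It goes in the tray with the large round pocket.
- cup_down: second cup of the same size and make, standing mouth-down (closed foot on top), 60 mm outside diameter, 55 mm high, straight-sided from the rim to 45 mm above it. About 75 g. Origin: centre of the mouth's rim plane, which is its underside now; z up, towards the foot. It goes mouth-down on the rim of the other cup.
- jar: small round turned lidded jar of mid-brown wood (lid does not come off), 40 mm diameter, straight sides 36 mm high, then a lid dome and small knob up to 51 mm. About 45 g. Origin: centre of its underside; z up.
- seal: square block (seal) of mid-brown wood, 40 x 40 mm, sides 38 mm high, with a smaller step and a bead on top up to 53 mm. About 55 g. Origin: centre of its underside; x and y square to its sides, z up.
- rest: long mid-brown wooden brush rest, 110 mm long (x) by 30 mm wide (y), with five rounded humps along its top, the middle one the highest at 32 mm, hollows 18 mm or more high; flat upright sides. About 65 g. Origin: centre of its underside; x along it, z up.
- cup_tray: fixed dark wooden board, 16 mm thick, with a grey-felt-floored pocket 11 mm deep (pocket floor 5 mm above the bench). Origin: centre of the underside, below the pocket's centre; z up. Board 110 x 110 mm, round pocket 78 mm in diameter (for the mouth-up cup).
- jar_tray: fixed dark wooden board, 16 mm thick, with a grey-felt-floored pocket 11 mm deep (pocket floor 5 mm above the bench). Origin: centre of the underside, below the pocket's centre; z up. Board 90 x 90 mm, round pocket 56 mm in diameter (for the jar).
- seal_tray: fixed dark wooden board, 16 mm thick, with a grey-felt-floored pocket 11 mm deep (pocket floor 5 mm above the bench). Origin: centre of the underside, below the pocket's centre; z up. Board 90 x 90 mm, square pocket 54 x 54 mm, its sides along x and y (for the seal).
- rest_tray: fixed dark wooden board, 16 mm thick, with a grey-felt-floored pocket 11 mm deep (pocket floor 5 mm above the bench). Origin: centre of the underside, below the pocket's centre; z up. Board 160 x 80 mm, oblong pocket 126 mm (x) by 46 mm (y) (for the brush rest).
- gouge: bystander: loose carving gouge lying on the bench among the trays, pointing away from the robot, wooden handle 120 x 26 x 24 mm and steel blade, 220 mm long in all. Origin: on the bench under the tool, 105 mm from the handle's end; x along it towards the blade. Not to be moved.
There are look-alikes about, which are no part of the job. Leave any yellow look-alike of the jar alone.

How it is judged:
On the way, in this order (a step that is already met when the one before it is completed fails the run):
1. the mouth-up cup sits upright in the large round pocket (horizontal distance between cup_up and cup_tray below 0.012 m and z of cup_up in the frame of cup_tray between 0.002 and 0.008 m and angle between cup_up's own z axis and vertical below 0.1 rad and linear speed of cup_up below 0.02 m/s and angular speed of cup_up below 0.3 rad/s), for 0.2 s.
2. the second cup stands mouth-down on it, rim on rim (horizontal distance between cup_down and cup_up below 0.008 m and z of cup_down in the frame of cup_up between 0.052 and 0.058 m and angle between cup_down's own z axis and vertical below 0.1 rad and linear speed of cup_down below 0.02 m/s and angular speed of cup_down below 0.3 rad/s), for 0.2 s.
At the end, for the whole second after the job is handed in: Cup, jar, seal, rest at rest in own pocket: within 12 mm of centre, on its floor (3 mm), tilt < 0.1 rad, turned < 0.3 (seal) or 0.25 rad (rest) from its sides. Second cup at rest mouth-down on the first: axes within 8 mm, rims touching (3 mm), tilt < 0.1 rad (all of step 1 and all of step 2 and horizontal distance between jar and jar_tray below 0.012 m and z of jar in the frame of jar_tray between 0.002 and 0.008 m and angle between each of jar, seal, rest's own z axis and vertical below 0.1 rad and linear speed of each of jar, seal, rest below 0.02 m/s and angular speed of each of jar, seal, rest below 0.3 rad/s and horizontal distance between seal and seal_tray below 0.012 m and z of seal in the frame of seal_tray between 0.002 and 0.008 m and (angle between the x axis of seal and the x axis of seal_tray, either way round below 0.3 rad or angle between the x axis of seal and the y axis of seal_tray, either way round below 0.3 rad) and horizontal distance between rest and rest_tray below 0.012 m and z of rest in the frame of rest_tray between 0.002 and 0.008 m and angle between the x axis of rest and the x axis of rest_tray, either way round below 0.25 rad).
It fails at once if the gouge was shifted by more than 20 mm (distance of gouge from where it was at the start of the episode above 0.02 m).
It also fails if it takes over 118 s, if anything falls off the work surface, if the arm or the gripper's body presses on something with over 40 N, if the wrist force passes 120 N, or if a joint passes its speed limit or range.

## Working session

There is one attempt and no reset: what is moved stays moved. The work goes in short steps, Python scripts to look and compute and a tool call to move; the robot and the scene stay as the last step left them, time stands still between calls to the robot, and variables do not carry over. Pictures are saved under pics/ and viewed, and the job is handed in when it is done.

Besides the shell and the picture viewer there is one more tool, called after "Call:" as name(argument=value, ...), one argument or row to a line, values as JSON. move_arm: Moves the arm, as the interface text tells. Its arguments: {"type":"object","properties":{"rows":{"type":"string"}},"required":["rows"]}

```bash
ls; mkdir -p pics; python3 - <<'E'
from bench import ctrl
import cv2
o=ctrl.get_obs();print(o, ctrl.pinch_z)
for n in ["scene","top","wrist"]:
    c=ctrl.camera(n);cv2.imwrite(f"pics/{n}0.png",c["color"]);print(n,{k:v for k,v in c.items() if k!="color"})
E
```

```text
pics
{'time_s': 0.0, 'q': array([-1.46930647e+00,  1.81526373e-01,  1.60802084e+00,  6.58256766e-07,
        1.35379743e+00, -2.06313824e-01]), 'dq': array([ 0.00023592,  0.00127533,  0.00056675,  0.001408  , -0.0019492 ,
        0.0018289 ]), 'joint_efforts': array([ 6.49719295e-04, -4.44865787e+01, -3.51345670e+01, -2.63292577e-04,
        8.89660267e-03, -1.15713348e-05]), 'eef_pos': array([ 0.1741701 , -0.54753317,  0.30298609]), 'eef_rot': array([-6.51234813e-04,  8.07144702e-01, -5.90352998e-01, -5.85880623e-04]), 'wrist_force': array([-0.83755874,  0.28514988,  0.04151011]), 'torque': array([-0.04210935,  0.0496941 ,  0.02874437]), 'opening': 0.9985305930843099} 0.0539
scene {'fx': 485.94598796143407, 'fy': 485.94598796143407, 'cx': 322.0811344210157, 'cy': 240.521207026683, 'k1': 0.04236549543075257, 'rvec': array([ 2.29329451,  1.32469679, -0.39137887]), 'tvec': array([-0.24011148, -0.35127218,  1.22809393])}
top {'fx': 491.66828775983544, 'fy': 491.66828775983544, 'cx': 321.34404439337067, 'cy': 235.42876408761677, 'k1': -0.09040202477877418, 'rvec': array([ 2.18462584, -2.14586377,  0.14445456]), 'tvec': array([-0.00738321,  0.51656944,  0.98387923])}
wrist {'fx': 411.27231640563565, 'fy': 411.27231640563565, 'cx': 312.4502883790494, 'cy': 240.86176038463387, 'k1': -0.006509263386077273, 'rvec': array([-2.32107452,  1.69752747,  0.27240319]), 'tvec': array([-0.57266609, -0.03979221,  0.38048793])}
```

View pics/top0.png

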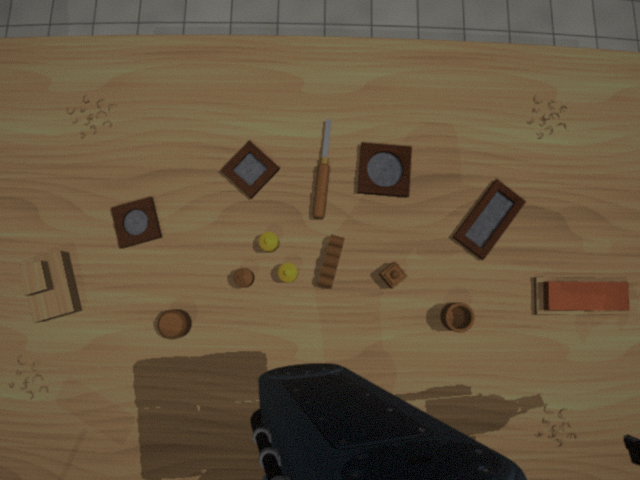

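View pics/scene0.png

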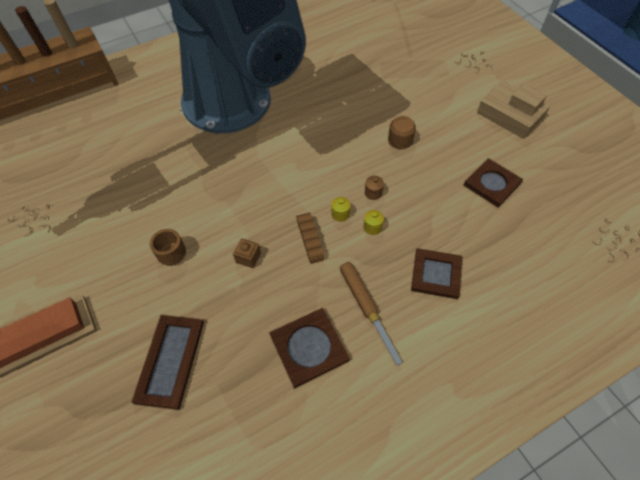

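```bash
cat > h.py <<'E'
import numpy as np, cv2
from scipy.optimize import minimize
def proj(c,P):
    R=cv2.Rodrigues(np.array(c["rvec"],float))[0]; X=np.asarray(P)@R.T+np.array(c["tvec"]).ravel()
    u=X[:,:2]/X[:,2:]; r2=(u**2).sum(1,keepdims=True); u=u*(1+c["k1"]*r2)
    return np.c_[c["fx"]*u[:,0]+c["cx"],c["fy"]*u[:,1]+c["cy"]]
def unproj(c,uv,z):
    d=np.array([(uv[0]-c["cx"])/c["fx"],(uv[1]-c["cy"])/c["fy"]]); u=d.copy()
    for _ in range(20): u=d/(1+c["k1"]*(u@u))
    R=cv2.Rodrigues(np.array(c["rvec"],float))[0]; t=np.array(c["tvec"]).ravel()
    o=-R.T@t; v=R.T@np.r_[u,1]; return (o+v*(z-o[2])/v[2])[:2]
a=np.linspace(0,2*np.pi,40,endpoint=False)
def ring(r,z): return np.c_[r*np.cos(a),r*np.sin(a),0*a+z]
def box(x,y,z0,z1): return np.array([[sx*x/2,sy*y/2,z] for sx in(-1,1) for sy in(-1,1) for z in(z0,z1)])
M=dict(cup_up=np.r_[ring(.024,0),ring(.03,.01),ring(.03,.055)],
 cup_down=np.r_[ring(.03,0),ring(.03,.045),ring(.024,.055)],
 jar=np.r_[ring(.02,0),ring(.02,.036),ring(.005,.051)],
 seal=np.r_[box(.04,.04,0,.038),ring(.007,.053)],
 rest=np.r_[box(.11,.03,0,.022),box(.02,.03,0,.032)],
 cup_tray=box(.11,.11,0,.016),jar_tray=box(.09,.09,0,.016),seal_tray=box(.09,.09,0,.016),rest_tray=box(.16,.08,0,.016))
S=4
def hullmask(uv):
    m=np.zeros((480*S,640*S),np.uint8); h=cv2.convexHull(((uv+.5)*S).astype(np.float32))
    cv2.fillConvexPoly(m,np.round(h).astype(np.int32),1); return m
def sethull(reg):
    r=reg.astype(np.uint8); n,l,st,_=cv2.connectedComponentsWithStats(r)
    k=1+np.argmax(st[1:,4]); ys,xs=np.nonzero(l==k)
    p=np.r_[np.c_[xs,ys],np.c_[xs+1,ys],np.c_[xs,ys+1],np.c_[xs+1,ys+1]]-.5
    return hullmask(p.astype(float)),(xs.mean(),ys.mean()),l==k
def fit(name,views,z=0,x0=None):
    """views: list (cam,region)"""
    tg=[(c,sethull(r)) for c,r in views]
    if x0 is None:
        c,(m,ct,l)=tg[0]; x0=unproj(c,ct,.02)
    best=None
    def cost(p):
        R=cv2.Rodrigues(np.array([0,0,p[2]]))[0]; P=M[name]@R.T+[p[0],p[1],z]; s=0
        for c,(m,_,_) in tg:
            h=hullmask(proj(c,P)); s+=1-(h&m).sum()/((h|m).sum())
        return s/len(tg)
    yaws=[0] if name in("cup_up","cup_down","jar") else ([0,.4,.8,1.2] if name!="rest" and name!="rest_tray" else np.arange(0,3.1,.4))
    y0=min(yaws,key=lambda y:cost([x0[0],x0[1],y]))
    r=minimize(cost,[x0[0],x0[1],y0],method="Nelder-Mead",options=dict(initial_simplex=[[x0[0],x0[1],y0],[x0[0]+.006,x0[1],y0],[x0[0],x0[1]+.006,y0],[x0[0],x0[1],y0+.25]],xatol=2e-4,fatol=1e-4,maxiter=100))
    return r.x,r.fun
E
python3 - <<'E'
from bench import ctrl
from h import *
import pickle
cs={n:ctrl.camera(n) for n in("top","scene")}
D={}
for n in M:
    T={}
    for k in cs:
        T[k]=[t for t in ctrl.trace(k,n)]
        print(n,k,[(round(t["confidence"],2),[int(v) for v in t["bbox"]]) for t in T[k]])
    D[n]=T
pickle.dump((cs,D),open("d.pkl","wb"))
print(ctrl.get_obs()["time_s"])
E
```

```text
cup_up top [(0.63, [443, 304, 470, 330])]
cup_up scene [(0.92, [149, 228, 185, 264])]
cup_down top [(0.55, [162, 309, 191, 339])]
cup_down scene [(0.74, [386, 116, 412, 149])]
jar top [(0.86, [280, 261, 298, 282]), (0.69, [258, 229, 278, 252]), (0.53, [231, 266, 259, 287])]
jar scene [(0.96, [364, 175, 384, 199]), (0.92, [364, 212, 382, 232]), (0.71, [330, 196, 351, 223])]
seal top [(0.69, [380, 259, 405, 290]), (0.63, [312, 122, 329, 218])]
seal scene [(0.88, [232, 238, 263, 270])]
rest top [(0.89, [316, 234, 343, 288]), (0.47, [444, 306, 472, 335])]
rest scene [(0.88, [295, 213, 326, 264])]
cup_tray top [(0.92, [359, 144, 412, 198])]
cup_tray scene [(0.8, [271, 307, 352, 387])]
jar_tray top [(0.68, [112, 194, 162, 248]), (0.64, [232, 269, 255, 285])]
jar_tray scene [(0.73, [464, 158, 522, 207]), (0.39, [268, 311, 351, 387])]
seal_tray top [(0.62, [220, 142, 282, 194])]
seal_tray scene [(0.62, [411, 249, 463, 298])]
rest_tray top [(0.72, [452, 181, 527, 258]), (0.63, [357, 144, 413, 198])]
rest_tray scene [(0.72, [133, 315, 200, 412])]
1.15
```

```bash
cat > f1.py <<'E'
from h import *
import pickle
cs,D=pickle.load(open("d.pkl","rb"))
idx={("jar","top"):2}
out={}
vis={k:cs[k]["color"].copy() for k in cs}
for n in M:
    V=[(cs[k],D[n][k][idx.get((n,k),0)]["region"]) for k in ("top","scene")]
    r,f=fit(n,V); rt,ft=fit(n,V[:1]); rs,fs=fit(n,V[1:],x0=r[:2])
    out[n]=r
    print(n,"both",r.round(4),round(f,3),"top",rt.round(4),round(ft,3),"scene",rs.round(4),round(fs,3))
    for k in cs:
        R=cv2.Rodrigues(np.array([0,0,r[2]]))[0]
        h=cv2.convexHull(proj(cs[k],M[n]@R.T+[r[0],r[1],0]).astype(np.float32))
        vis[k]=vis[k]
        cv2.polylines(vis[k],[np.round(h*16).astype(np.int32)],True,(0,255,0),1,cv2.LINE_AA,4)
pickle.dump(out,open("p.pkl","wb"))
cv2.imwrite("pics/ft.png",cv2.resize(vis["top"][110:350,100:540],None,fx=1.8,fy=1.8,interpolation=cv2.INTER_CUBIC))
cv2.imwrite("pics/fs.png",cv2.resize(vis["scene"][100:420,120:540],None,fx=1.8,fy=1.8,interpolation=cv2.INTER_CUBIC))
E
python3 f1.py
```

```text
Traceback (most recent call last):
  File "f1.py", line 9, in <module>
    r,f=fit(n,V); rt,ft=fit(n,V[:1]); rs,fs=fit(n,V[1:],x0=r[:2])
        ~~~^^^^^
  File "h.py", line 42, in fit
    y0=min(yaws,key=lambda y:cost([x0[0],x0[1],y]))
  File "h.py", line 42, in <lambda>
    y0=min(yaws,key=lambda y:cost([x0[0],x0[1],y]))
                             ~~~~^^^^^^^^^^^^^^^^^
  File "h.py", line 37, in cost
    R=cv2.Rodrigues(np.array([0,0,p[2]]))[0]; P=M[name]@R.T+[p[0],p[1],z]; s=0
      ~~~~~~~~~~~~~^^^^^^^^^^^^^^^^^^^^^^
cv2.error: OpenCV(4.12.0) /io/opencv/modules/calib3d/src/calibration_base.cpp:151: error: (-210:Unsupported format or combination of formats) The matrices must have 32f or 64f data type in function 'Rodrigues'
```

```bash
sed -i 's/np.array(\[0,0,p\[2\]\])/np.array([0.,0.,p[2]])/' h.py; time python3 f1.py
```

```text
cup_up both [ 0.3542 -0.2776 -0.0008] 0.047 top [ 0.3549 -0.2776 -0.1545] 0.056 scene [ 0.3535 -0.2775  0.1391] 0.033
cup_down both [ 0.3307  0.3005 -0.3042] 0.062 top [0.3296 0.2994 0.3368] 0.089 scene [0.3307 0.3002 0.0712] 0.032
jar both [0.4276 0.1619 0.2529] 0.048 top [0.4272 0.1615 0.2803] 0.046 scene [0.4274 0.1621 0.191 ] 0.043
seal both [ 0.438  -0.1476  0.71  ] 0.102 top [ 0.4383 -0.1476  0.7337] 0.09 scene [ 0.4375 -0.1469  0.7357] 0.109
rest both [ 0.4643 -0.0172  2.9103] 0.066 top [ 0.4645 -0.0185  2.8974] 0.089 scene [ 0.4645 -0.0172  2.9022] 0.037
cup_tray both [ 0.6658 -0.1313 -0.0486] 0.041 top [ 0.6661 -0.1313 -0.0512] 0.021 scene [ 0.6665 -0.1317 -0.0679] 0.061
jar_tray both [0.541  0.3977 0.2776] 0.055 top [0.5407 0.3971 0.2864] 0.068 scene [0.5397 0.3975 0.2828] 0.041
seal_tray both [0.6604 0.1583 0.8615] 0.078 top [0.6611 0.1576 0.873 ] 0.106 scene [0.6608 0.1583 0.8569] 0.05
rest_tray both [ 0.5617 -0.3583  2.4929] 0.052 top [ 0.5617 -0.3588  2.4862] 0.064 scene [ 0.5623 -0.3587  2.4905] 0.034
real	0m33.809s
user	0m24.354s
sys	0m10.355s
```

View pics/ft.png

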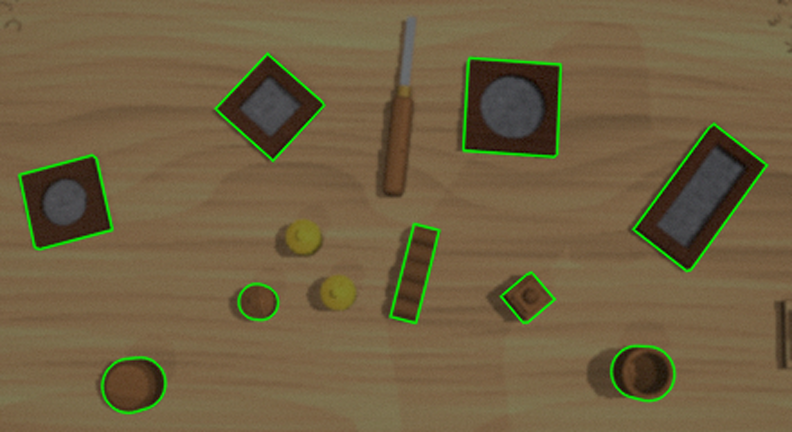

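View pics/fs.png

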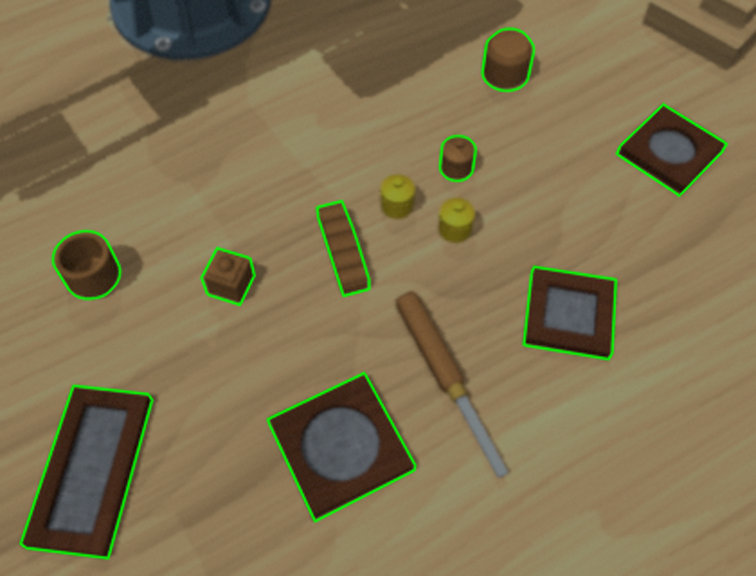

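The three jar-like things are the brown one (top 243,277) and the yellow ones (268,242) and (288,272). The enlarged crop shows that only the first is mid-brown wood with a knob, so it is the jar. The cup with the open mouth at top (457,317) is cup_up, and the closed one at (173,323) is cup_down. The overlays fit well in both views.

```bash
cat > g.py <<'E'
import sys,numpy as np
from bench import ctrl
from scipy.spatial.transform import Rotation as Ro
def go(x,y,z,yaw=None):
    """yaw deg world of the jaw axis; z = pinch height"""
    o=ctrl.get_obs(); w=o["eef_rot"]; R=Ro.from_quat([w[1],w[2],w[3],w[0]]).as_matrix()
    psi=np.degrees(np.arctan2(R[1,0],R[0,0]))
    p=o["eef_pos"]+R[:,2]*.0539
    print("t %.2f pinch"%o["time_s"],p.round(4),"psi %.1f open %.3f tilt"%(psi,o["opening"]),R[:2,2].round(4),"F",o["wrist_force"].round(1),"q",o["q"].round(2),ctrl.pinch_z)
    drz=0
    if yaw is not None:
        d=(yaw-psi+90)%180-90; drz=-d
        print("turn rz %.2f deg (rows>=%d)"%(drz,np.ceil(abs(drz)/8.5)), "other %.1f"%(drz-180*np.sign(drz)))
    a=np.radians(psi-drz)
    dw=np.array([x,y,z])-p
    X=np.array([np.cos(a),np.sin(a)]);Y=np.array([np.sin(a),-np.cos(a)])
    print("after turn: tool shift cm  x %.2f y %.2f z %.2f"%(100*dw[:2]@X,100*dw[:2]@Y,-100*dw[2]))
if __name__=="__main__":
    v=[float(s) for s in sys.argv[1:]]; go(*v)
E
python3 g.py .3542 -.2776 .12
```

```text
t 1.15 pinch [ 0.1742 -0.548   0.25  ] psi -72.4 open 1.001 tilt [-0.  0.] F [-0.4  0.  -0.1] q [-1.47  0.18  1.61 -0.    1.35 -0.21] 0.0539
after turn: tool shift cm  x -20.31 y -25.34 z 13.00
```

Call:
move_arm(
  rows="-2.54 -3.17 1.5 0 0 0 1;-2.54 -3.17 1.5 0 0 0 1;-2.54 -3.17 1.5 0 0 0 1;-2.54 -3.17 1.5 0 0 0 1;-2.54 -3.17 1.5 0 0 0 1;-2.54 -3.17 1.5 0 0 0 1;-2.54 -3.17 1.5 0 0 0 1;-2.54 -3.17 1.5 0 0 0 1;0 0 0 0 0 0 1;0 0 0 0 0 0 1;0 0 0 0 0 0 1",
)

```text
time_s: 2.25
eef_pos: [0.3545, -0.2786, 0.1846]
eef_rot: [0.0, 0.807, -0.59, 0.001]
wrist_force: [-0.9, -0.4, 0.8]
opening: 0.997
```

```bash
python3 g.py .3542 -.2776 .036; python3 - <<'E'
from bench import ctrl
from h import *
c=ctrl.camera("wrist"); im=c["color"].copy()
P=M["cup_up"]+[.3542,-.2776,0]
for r,z in((.03,.055),(.023,.055)):
    uv=proj(c,ring(r,z)+[.3542,-.2776,0]); cv2.polylines(im,[np.round(uv*16).astype(np.int32)],True,(0,255,0),1,cv2.LINE_AA,4)
cv2.imwrite("pics/w1.png",im)
E
```

```text
t 2.25 pinch [ 0.3545 -0.2787  0.1307] psi -72.4 open 0.997 tilt [ 0.0007 -0.0015] F [-0.9 -0.4  0.8] q [-0.93  0.05  2.01 -0.    1.07  0.33] 0.0539
after turn: tool shift cm  x -0.11 y -0.01 z 9.47
```

View pics/w1.png

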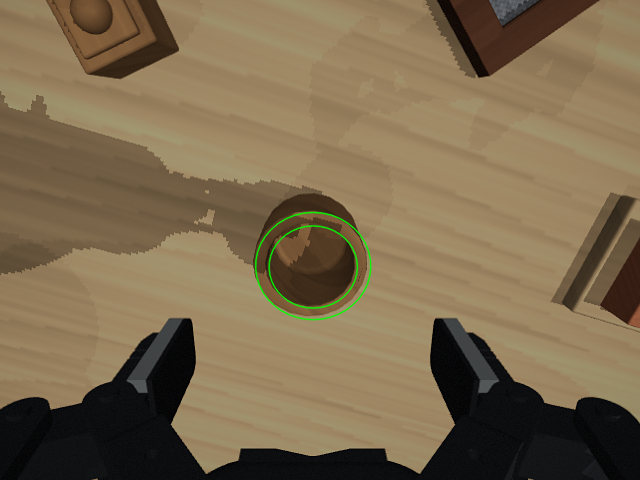

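The wrist view shows the cup rim at (313,265), within about 2 px of the projected rim. The estimate is good, so I descend and grip.

Call:
move_arm(
  rows="-0.1 0 2.5 0 0 0 1;0 0 2.5 0 0 0 1;0 0 2.5 0 0 0 1;0 0 1.2 0 0 0 1;0 0 0.8 0 0 0 1;0 0 0 0 0 0 1;0 0 0 0 0 0 0.5;0 0 0 0 0 0 0.5;0 0 0 0 0 0 0.5;0 0 0 0 0 0 0.5;0 0 0 0 0 0 0.4;0 0 0 0 0 0 0.4",
)

```text
time_s: 3.5
eef_pos: [0.3547, -0.2774, 0.0904]
eef_rot: [0.0, 0.807, -0.59, 0.001]
wrist_force: [-1.1, 0.2, 5.7]
opening: 0.682
```

```bash
python3 g.py .6662 -.1315 .15
```

```text
t 3.50 pinch [ 0.3548 -0.2775  0.0365] psi -72.3 open 0.682 tilt [ 0.0014 -0.0021] F [-1.1  0.2  5.7] q [-0.93  0.24  2.05 -0.    0.85  0.33] 0.0539
after turn: tool shift cm  x -4.47 y -34.10 z -11.35
```

Call:
move_arm(
  rows="0 0 -1 0 0 0 0.3;0 0 -2.5 0 0 0 0.3;0 0 -2.5 0 0 0 0.3;0 0 -2.5 0 0 0 0.3;0 -1 -2.5 0 0 0 0.3;-0.45 -3 0 0 0 0 0.3;-0.5 -4 0 0 0 0 0.3;-0.5 -4 0 0 0 0 0.3;-0.5 -4 0 0 0 0 0.3;-0.5 -4 0 0 0 0 0.3;-0.5 -4 0 0 0 0 0.3;-0.5 -4 0 0 0 0 0.3;-0.5 -3 0 0 0 0 0.3;-0.5 -2 0 0 0 0 0.3;-0.5 -1.1 0 0 0 0 0.3;0 0 0 0 0 0 0.3;0 0 0 0 0 0 0.3;0 0 0 0 0 0 0.3",
)

```text
time_s: 5.3
eef_pos: [0.6632, -0.1268, 0.1991]
eef_rot: [0.0, 0.807, -0.591, -0.0]
wrist_force: [0.2, -0.8, -0.1]
opening: 0.682
```

```bash
python3 g.py .6662 -.1315 .042; python3 - <<'E'
from bench import ctrl
import cv2
cv2.imwrite("pics/w2.png",ctrl.camera("wrist")["color"])
E
```

```text
t 5.30 pinch [ 0.6631 -0.1268  0.1452] psi -72.4 open 0.682 tilt [-0.0006 -0.0001] F [ 0.2 -0.8 -0.1] q [-0.36  0.5   1.42 -0.    1.23  0.9 ] 0.0539
after turn: tool shift cm  x 0.54 y -0.15 z 10.32
```

View pics/w2.png

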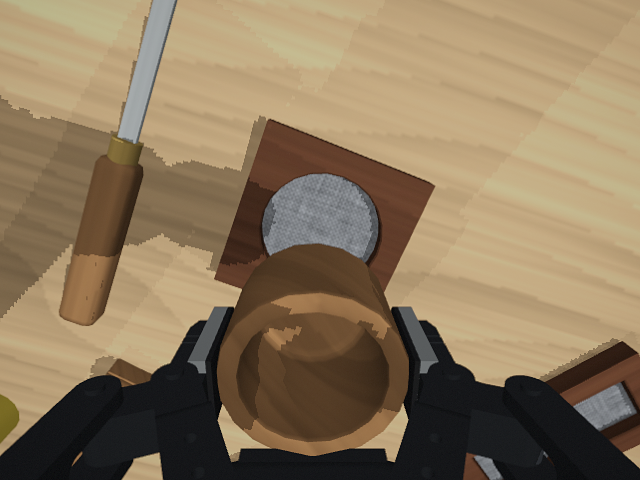

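Call:
move_arm(
  rows="0.54 -0.15 1 0 0 0 0.3;0 0 2 0 0 0 0.3;0 0 2 0 0 0 0.3;0 0 2 0 0 0 0.3;0 0 1 0 0 0 0.3;0 0 0.5 0 0 0 0.3;0 0 0.5 0 0 0 0.3;0 0 0.5 0 0 0 0.3;0 0 0.4 0 0 0 0.3;0 0 0 0 0 0 0.3;0 0 0 0 0 0 0.3",
)

```text
time_s: 6.45
eef_pos: [0.6672, -0.1308, 0.1002]
eef_rot: [-0.0, 0.807, -0.59, 0.0]
wrist_force: [0.1, -0.6, -0.3]
opening: 0.682
```

```bash
python3 g.py .6662 -.1315 .0415
```

```text
t 6.45 pinch [ 0.6673 -0.1308  0.0463] psi -72.4 open 0.682 tilt [ 0.0004 -0.0002] F [ 0.1 -0.6 -0.3] q [-0.37  0.63  1.44 -0.    1.07  0.9 ] 0.0539
after turn: tool shift cm  x 0.04 y 0.12 z 0.48
```

Lower the last 5 mm, release, and back up.

Call:
move_arm(
  rows="0 0.1 0.2 0 0 0 0.3;0 0 0.2 0 0 0 0.3;0 0 0.1 0 0 0 0.3;0 0 0 0 0 0 0.3;0 0 0 0 0 0 0.3;0 0 0 0 0 0 0.75;0 0 0 0 0 0 0.85;0 0 0 0 0 0 0.95;0 0 0 0 0 0 1;0 0 -1 0 0 0 1;0 0 -2 0 0 0 1;0 0 -3 0 0 0 1;0 0 -4 0 0 0 1;0 0 -4 0 0 0 1;0 0 0 0 0 0 1;0 0 0 0 0 0 1",
)

```text
time_s: 8.05
eef_pos: [0.6668, -0.1313, 0.2373]
eef_rot: [-0.0, 0.807, -0.59, 0.002]
wrist_force: [0.1, 0.3, -1.4]
opening: 0.998
```

```bash
cat > see.py <<'E'
# see.py cam out name x y z yaw ...
import sys
from bench import ctrl
from h import *
def over(cam,out,items,crop=None,f=1):
    c=ctrl.camera(cam); im=c["color"].copy()
    for P in items:
        uv=proj(c,P); cv2.polylines(im,[np.round(uv*16).astype(np.int32)],True,(0,255,0),1,cv2.LINE_AA,4)
    if crop: im=cv2.resize(im[crop[1]:crop[3],crop[0]:crop[2]],None,fx=f,fy=f,interpolation=cv2.INTER_CUBIC)
    cv2.imwrite(out,im)
E
python3 - <<'E'
from see import *
cc=[.6662,-.1315,0]
over("wrist","pics/w3.png",[ring(.03,.06)+cc,ring(.039,.016)+cc])
E
python3 g.py .3307 .3005 .15
```

```text
t 8.10 pinch [ 0.666  -0.131   0.1812] psi -72.4 open 1.003 tilt [ 0.0002 -0.0001] F [-0.4  0.1 -0.8] q [-0.37  0.47  1.38 -0.    1.29  0.89] 0.0539
after turn: tool shift cm  x -51.28 y 18.88 z 3.12
```

View pics/w3.png

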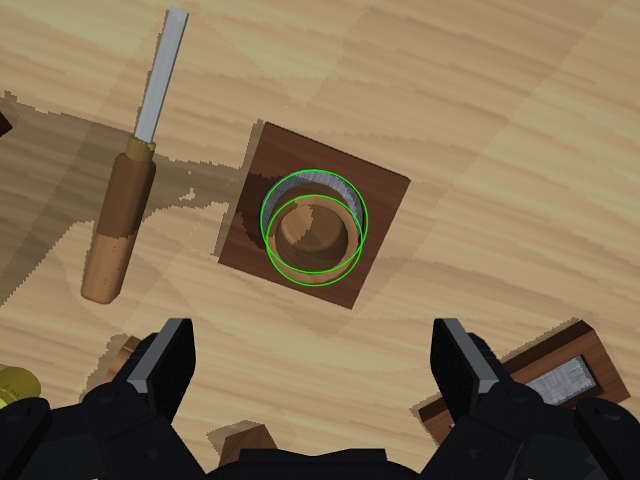

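Cup_up sits in the pocket: its rim at (313,241) lies on the predicted ring. Next is cup_down.

Call:
move_arm(
  rows="-2 0.7 0 0 0 0 1;-3.95 1.45 0 0 0 0 1;-3.95 1.45 0 0 0 0 1;-3.95 1.45 0 0 0 0 1;-3.95 1.45 0 0 0 0 1;-3.95 1.45 0 0 0 0 1;-3.95 1.45 0 0 0 0 1;-3.95 1.45 0 0 0 0 1;-3.95 1.45 0 0 0 0 1;-3.95 1.45 0 0 0 0 1;-3.95 1.45 0 0 0 0 1;-3.95 1.45 0.5 0 0 0 1;-3.95 1.45 1 0 0 0 1;-1.9 0.78 1.5 0 0 0 1;0 0 0 0 0 0 1;0 0 0 0 0 0 1;0 0 0 0 0 0 1",
)

```text
time_s: 9.8
eef_pos: [0.3315, 0.3, 0.2049]
eef_rot: [0.0, 0.807, -0.591, 0.0]
wrist_force: [-0.1, -0.3, 0.6]
opening: 1.001
```

```bash
python3 - <<'E'
from see import *
cc=[.3307,.3005,0]
over("wrist","pics/w4.png",[ring(.03,.045)+cc,ring(.024,.055)+cc,ring(.03,0)+cc])
E
python3 g.py .3307 .3005 .032
```

```text
t 9.85 pinch [0.3318 0.3    0.1512] psi -72.4 open 1.002 tilt [ 0.0004 -0.0001] F [ 0.3 -0.6 -0. ] q [ 0.47  0.01  2.01 -0.    1.12  1.73] 0.0539
after turn: tool shift cm  x -0.08 y 0.09 z 11.92
```

View pics/w4.png

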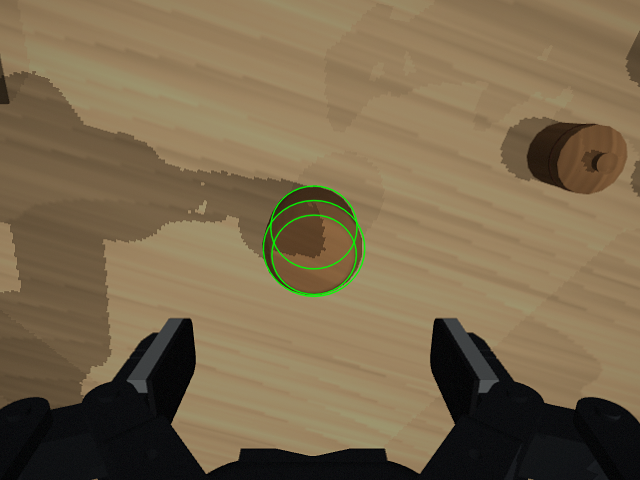

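Call:
move_arm(
  rows="-0.08 0.09 2.5 0 0 0 1;0 0 2.5 0 0 0 1;0 0 2.5 0 0 0 1;0 0 2.5 0 0 0 1;0 0 1.3 0 0 0 1;0 0 1 0 0 0 1;0 0 0 0 0 0 1;0 0 0 0 0 0 0.5;0 0 0 0 0 0 0.5;0 0 0 0 0 0 0.5;0 0 0 0 0 0 0.3;0 0 0 0 0 0 0.3;0 0 0 0 0 0 0.3",
)

```text
time_s: 11.15
eef_pos: [0.3307, 0.3015, 0.0833]
eef_rot: [-0.001, 0.807, -0.59, 0.001]
wrist_force: [-0.1, -1.8, 5.2]
opening: 0.684
```

```bash
python3 g.py .6662 -.1315 .19
```

```text
t 11.15 pinch [0.3308 0.3015 0.0294] psi -72.4 open 0.684 tilt [0.0024 0.0008] F [-0.1 -1.8  5.2] q [ 0.47  0.25  2.06 -0.    0.83  1.74] 0.0539
after turn: tool shift cm  x 51.43 y -18.84 z -16.06
```

Call:
move_arm(
  rows="0 0 -1 0 0 0 0.3;0 0 -3 0 0 0 0.3;0 0 -4 0 0 0 0.3;0 0 -4 0 0 0 0.3;1 -0.4 -3 0 0 0 0.3;3 -1.1 -1 0 0 0 0.3;3.95 -1.45 0 0 0 0 0.3;3.95 -1.45 0 0 0 0 0.3;3.95 -1.45 0 0 0 0 0.3;3.95 -1.45 0 0 0 0 0.3;3.95 -1.45 0 0 0 0 0.3;3.95 -1.45 0 0 0 0 0.3;3.95 -1.45 0 0 0 0 0.3;3.95 -1.45 0 0 0 0 0.3;3.95 -1.45 0 0 0 0 0.3;3.95 -1.45 0 0 0 0 0.3;3 -1.1 0 0 0 0 0.3;2 -0.8 0 0 0 0 0.3;1.5 -0.5 0 0 0 0 0.3;1 -0.4 0 0 0 0 0.3",
)

```text
time_s: 13.15
eef_pos: [0.6638, -0.1291, 0.2428]
eef_rot: [-0.0, 0.807, -0.591, 0.0]
wrist_force: [0.2, -0.1, -1.7]
opening: 0.684
```

```bash
python3 - <<'E'
from see import *
cc=[.6662,-.1315,0]
over("wrist","pics/w5.png",[ring(.03,.06)+cc])
E
python3 g.py .6662 -.1315 .0894
```

```text
t 13.20 pinch [ 0.6645 -0.13    0.1889] psi -72.4 open 0.684 tilt [ 0.0015 -0.001 ] F [-1.2 -1.  -0.9] q [-0.37  0.45  1.38 -0.    1.3   0.9 ] 0.0539
after turn: tool shift cm  x 0.20 y -0.12 z 9.95
```

View pics/w5.png

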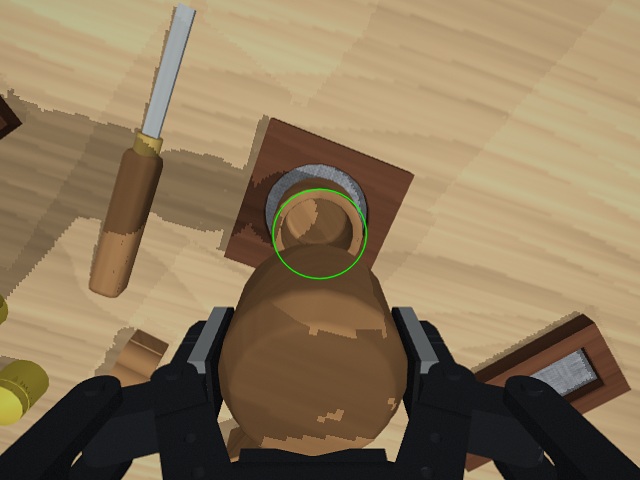

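Call:
move_arm(
  rows="0.1 -0.05 2 0 0 0 0.3;0.1 -0.05 3 0 0 0 0.3;0 0 2 0 0 0 0.3;0 0 1 0 0 0 0.3;0 0 0.5 0 0 0 0.3;0 0 0.3 0 0 0 0.3;0 0 0.2 0 0 0 0.3;0 0 0 0 0 0 0.3;0 0 0 0 0 0 0.3",
)

```text
time_s: 14.1
eef_pos: [0.6653, -0.1297, 0.1528]
eef_rot: [-0.0, 0.807, -0.59, 0.001]
wrist_force: [-0.5, -0.2, 0.0]
opening: 0.684
```

```bash
python3 - <<'E'
from see import *
cc=[.6662,-.1315,0]
over("scene","pics/s5.png",[],(240,240,400,400),4)
E
python3 g.py .6662 -.1315 .0894
```

```text
t 14.15 pinch [ 0.6653 -0.1297  0.0988] psi -72.4 open 0.684 tilt [ 0.0011 -0.0004] F [ 0.2  0.2 -0.6] q [-0.37  0.56  1.43  0.    1.15  0.9 ] 0.0539
after turn: tool shift cm  x 0.20 y -0.03 z 0.94
```

View pics/s5.png

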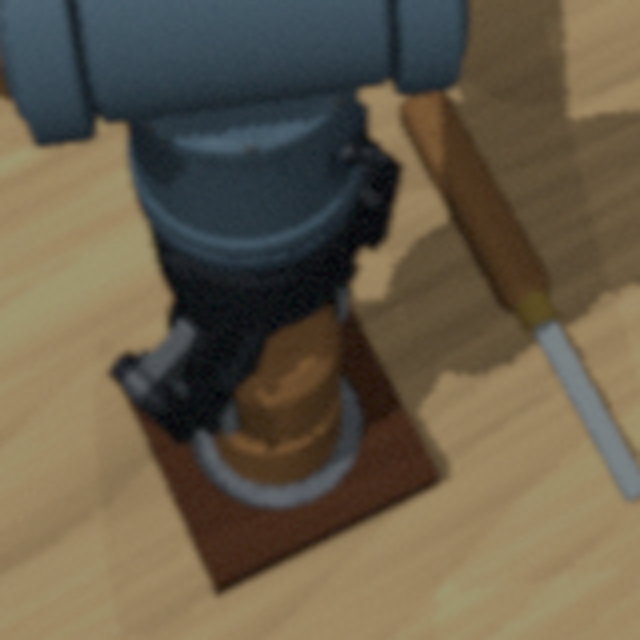

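Call:
move_arm(
  rows="0.2 -0.08 0.3 0 0 0 0.3;0 0 0.3 0 0 0 0.3;0 0 0.15 0 0 0 0.3;0 0 0.1 0 0 0 0.3;0 0 0.05 0 0 0 0.3;0 0 0 0 0 0 0.3;0 0 0 0 0 0 0.3",
)

```text
time_s: 14.85
eef_pos: [0.6663, -0.1311, 0.1434]
eef_rot: [0.0, 0.807, -0.59, -0.0]
wrist_force: [-3.4, 1.3, 5.6]
opening: 0.686
```

```bash
python3 g.py .6668 -.1313 .0894
```

```text
t 14.85 pinch [ 0.6663 -0.1311  0.0895] psi -72.4 open 0.686 tilt [-0.0001  0.    ] F [-3.4  1.3  5.6] q [-0.37  0.57  1.43  0.    1.14  0.89] 0.0539
after turn: tool shift cm  x 0.03 y -0.05 z 0.01
```

Contact at 5.6 N, at the predicted height. Release and back up.

Call:
move_arm(
  rows="0 0 0 0 0 0 0.72;0 0 0 0 0 0 0.78;0 0 0 0 0 0 0.86;0 0 0 0 0 0 0.95;0 0 0 0 0 0 1;0 0 0 0 0 0 1;0 0 -1 0 0 0 1;0 0 -2 0 0 0 1;0 0 -3 0 0 0 1;0 0 -4 0 0 0 1;0 0 0 0 0 0 1;0 0 0 0 0 0 1",
)

```text
time_s: 16.05
eef_pos: [0.6671, -0.1315, 0.2455]
eef_rot: [-0.001, 0.807, -0.59, 0.002]
wrist_force: [-0.3, -0.6, -0.9]
opening: 1.001
```

```bash
python3 - <<'E'
from see import *
cc=[.6668,-.1313,0]
over("wrist","pics/w6.png",[ring(.03,.06)+cc,ring(.03,.105)+cc,ring(.024,.115)+cc])
E
python3 g.py .4276 .1619 .15 45
```

```text
t 16.10 pinch [ 0.6663 -0.1312  0.1896] psi -72.4 open 1.002 tilt [ 0.0008 -0.0003] F [-0.2 -0.2 -0.6] q [-0.37  0.46  1.38  0.    1.31  0.89] 0.0539
turn rz 62.64 deg (rows>=8) other -117.4
after turn: tool shift cm  x -3.85 y 37.61 z 3.96
```

View pics/w6.png

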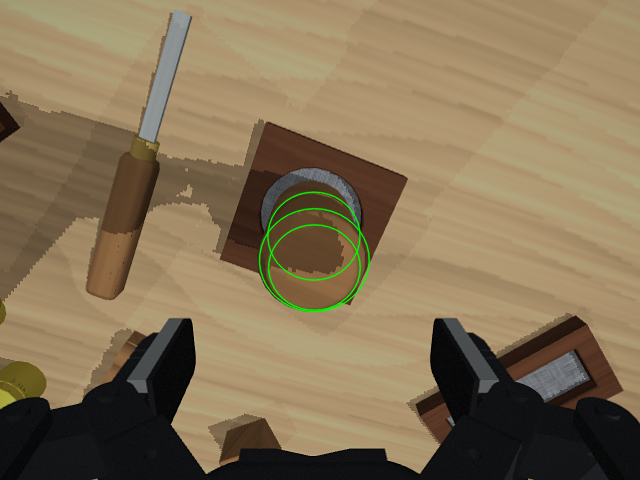

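The stack is aligned: the top cup ends at (313,268), on the prediction. Next is the jar, with jaw yaw about 20° to clear the yellow look-alikes.

```bash
python3 g.py .4276 .1619 .15 20
```

```text
t 16.10 pinch [ 0.6663 -0.1312  0.1896] psi -72.4 open 1.002 tilt [ 0.0008 -0.0003] F [-0.2 -0.2 -0.6] q [-0.37  0.46  1.38  0.    1.31  0.89] 0.0539
turn rz 87.64 deg (rows>=11) other -92.4
after turn: tool shift cm  x 12.41 y 35.71 z 3.96
```

Call:
move_arm(
  rows="0 0 0 0 0 -8.4 1;0 0 0 0 0 -8.4 1;0 0 0 0 0 -8.4 1;0 0 0 0 0 -8.4 1;0 0 0 0 0 -8.4 1;0 0 0 0 0 -8.4 1;0 0 0 0 0 -8.4 1;0 0 0 0 0 -8.4 1;0 0 0 0 0 -8.4 1;0 0 0 0 0 -8.4 1;0 0 0 0 0 -8.4 1;0 0 0 0 0 0 1;0 0 0 0 0 0 1",
)

```text
time_s: 17.4
eef_pos: [0.6658, -0.1311, 0.2416]
eef_rot: [-0.001, 0.985, 0.172, -0.001]
wrist_force: [-0.1, 0.1, 0.2]
opening: 0.994
```

```bash
python3 g.py .4276 .1619 .15 20
```

```text
t 17.40 pinch [ 0.6657 -0.131   0.1877] psi 19.8 open 0.994 tilt [-0.002   0.0008] F [-0.1  0.1  0.2] q [-0.37  0.46  1.38  0.    1.31 -0.71] 0.0539
turn rz -0.19 deg (rows>=1) other 179.8
after turn: tool shift cm  x -12.35 y -35.67 z 3.77
```

Call:
move_arm(
  rows="-1.37 -3.96 0 0 0 0 1;-1.37 -3.96 0 0 0 0 1;-1.37 -3.96 0 0 0 0 1;-1.37 -3.96 0 0 0 0 1;-1.37 -3.96 0 0 0 0 1;-1.37 -3.96 0 0 0 0 1;-1.37 -3.96 1 0 0 0 1;-1.37 -3.96 1.2 0 0 0 1;-1.4 -4 1.5 0 0 0 1;0 0 0 0 0 0 1;0 0 0 0 0 0 1;0 0 0 0 0 0 1",
)

```text
time_s: 18.6
eef_pos: [0.4289, 0.1612, 0.2065]
eef_rot: [0.0, 0.985, 0.173, 0.001]
wrist_force: [-0.3, 0.1, 0.2]
opening: 0.994
```

```bash
python3 - <<'E'
from see import *
cc=[.4275,.1619,0]
over("wrist","pics/w7.png",[ring(.02,.036)+cc,ring(.02,0)+cc])
E
python3 g.py .4275 .1619 .03 20
```

```text
t 18.65 pinch [0.4292 0.1609 0.1526] psi 19.9 open 1.002 tilt [ 0.0015 -0.0001] F [-0.1 -0.2  0.4] q [ 0.1   0.03  1.98 -0.    1.12 -0.25] 0.0539
turn rz -0.09 deg (rows>=1) other 179.9
after turn: tool shift cm  x -0.13 y -0.15 z 12.26
```

View pics/w7.png

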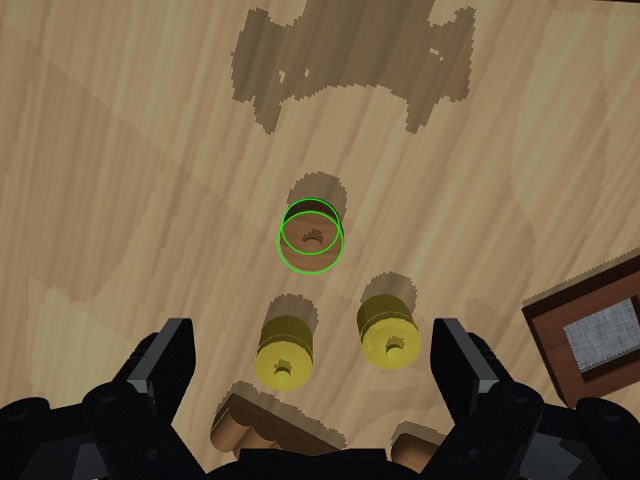

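Call:
move_arm(
  rows="-0.13 -0.15 2.5 0 0 0 1;0 0 2.5 0 0 0 1;0 0 2.5 0 0 0 1;0 0 2.5 0 0 0 1;0 0 1.2 0 0 0 1;0 0 1 0 0 0 1;0 0 0 0 0 0 1;0 0 0 0 0 0 0.6;0 0 0 0 0 0 0.4;0 0 0 0 0 0 0.3;0 0 0 0 0 0 0.2;0 0 0 0 0 0 0.1;0 0 0 0 0 0 0.1;0 0 0 0 0 0 0.1",
)

```text
time_s: 20.05
eef_pos: [0.4269, 0.1627, 0.0851]
eef_rot: [0.0, 0.985, 0.174, 0.001]
wrist_force: [-2.1, -0.2, 8.8]
opening: 0.445
```

```bash
python3 g.py .5407 .3975 .15
```

```text
t 20.05 pinch [0.427  0.1627 0.0312] psi 20.1 open 0.445 tilt [0.0017 0.0001] F [-2.1 -0.2  8.8] q [ 0.1   0.26  2.04 -0.    0.84 -0.25] 0.0539
after turn: tool shift cm  x 18.73 y -18.15 z -11.88
```

Call:
move_arm(
  rows="0 0 -1 0 0 0 0.1;0 0 -3 0 0 0 0.1;0 0 -4 0 0 0 0.1;0 0 -3 0 0 0 0.1;1 -1 -1 0 0 0 0.1;2.5 -2.4 0 0 0 0 0.1;2.8 -2.7 0 0 0 0 0.1;2.8 -2.7 0 0 0 0 0.1;2.8 -2.7 0 0 0 0 0.1;2.8 -2.7 0 0 0 0 0.1;2 -2 0 0 0 0 0.1;1.2 -1.2 0 0 0 0 0.1;0.8 -0.75 0 0 0 0 0.1;0 0 0 0 0 0 0.1;0 0 0 0 0 0 0.1",
)

```text
time_s: 21.55
eef_pos: [0.5393, 0.3967, 0.2039]
eef_rot: [0.0, 0.985, 0.174, -0.0]
wrist_force: [-0.3, 0.6, -0.6]
opening: 0.443
```

```bash
python3 - <<'E'
from see import *
cc=[.5407,.3975,0]
over("wrist","pics/w8.png",[ring(.028,.016)+cc])
E
python3 g.py .5407 .3975 .0362
```

```text
t 21.60 pinch [0.5393 0.3963 0.15  ] psi 20.0 open 0.448 tilt [-0.0006 -0.0006] F [ 0.3 -0.  -0.5] q [ 0.46  0.48  1.43 -0.    1.23  0.11] 0.0539
after turn: tool shift cm  x 0.17 y -0.06 z 11.38
```

View pics/w8.png

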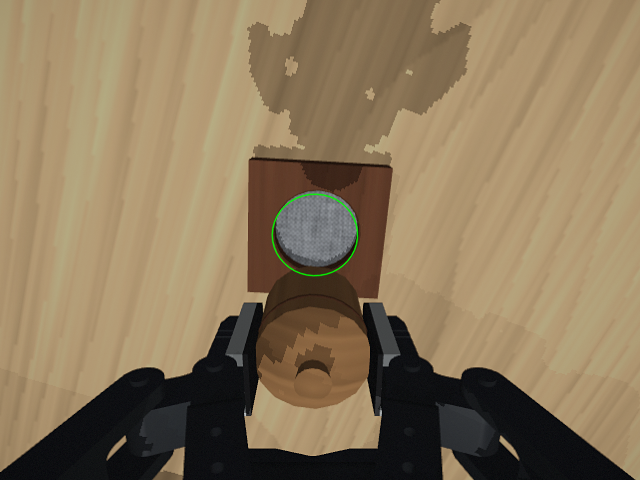

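Call:
move_arm(
  rows="0.1 -0.05 2 0 0 0 0.1;0.07 0 3 0 0 0 0.1;0 0 3 0 0 0 0.1;0 0 1.5 0 0 0 0.1;0 0 0.7 0 0 0 0.1;0 0 0.4 0 0 0 0.1;0 0 0.2 0 0 0 0.1;0 0 0 0 0 0 0.1;0 0 0 0 0 0 0.1",
)

```text
time_s: 22.5
eef_pos: [0.5417, 0.3986, 0.0971]
eef_rot: [-0.0, 0.985, 0.174, 0.001]
wrist_force: [-1.1, 0.3, -0.3]
opening: 0.442
```

```bash
python3 g.py .5407 .3975 .0362
```

```text
t 22.50 pinch [0.5418 0.3987 0.0432] psi 20.0 open 0.442 tilt [0.0017 0.0008] F [-1.1  0.3 -0.3] q [ 0.46  0.62  1.46 -0.    1.06  0.11] 0.0539
after turn: tool shift cm  x -0.14 y 0.07 z 0.70
```

Call:
move_arm(
  rows="-0.12 0.07 0.2 0 0 0 0.1;0 0 0.2 0 0 0 0.1;0 0 0.15 0 0 0 0.1;0 0 0.07 0 0 0 0.1;0 0 0 0 0 0 0.1;0 0 0 0 0 0 0.1;0 0 0 0 0 0 0.5;0 0 0 0 0 0 0.55;0 0 0 0 0 0 0.62;0 0 0 0 0 0 0.7;0 0 0 0 0 0 0.7;0 0 -1 0 0 0 0.8;0 0 -2 0 0 0 0.9;0 0 -4 0 0 0 1;0 0 -4 0 0 0 1;0 0 -2 0 0 0 1;0 0 0 0 0 0 1;0 0 0 0 0 0 1",
)

```text
time_s: 24.3
eef_pos: [0.5402, 0.3972, 0.2202]
eef_rot: [-0.0, 0.985, 0.174, 0.0]
wrist_force: [0.8, 0.3, 0.3]
opening: 1.0
```

```bash
python3 - <<'E'
from see import *
cc=[.5407,.3975,0]
over("wrist","pics/w9.png",[ring(.02,.041)+cc,ring(.02,0.005)+cc])
E
python3 g.py .438 -.1474 .15 -48
```

```text
t 24.35 pinch [0.5395 0.3968 0.1648] psi 20.0 open 0.999 tilt [-0.0015 -0.0007] F [-0.1  0.9 -0.6] q [0.46 0.47 1.42 0.   1.26 0.11] 0.0539
turn rz 68.04 deg (rows>=9) other -112.0
after turn: tool shift cm  x 33.65 y 43.96 z 1.48
```

View pics/w9.png

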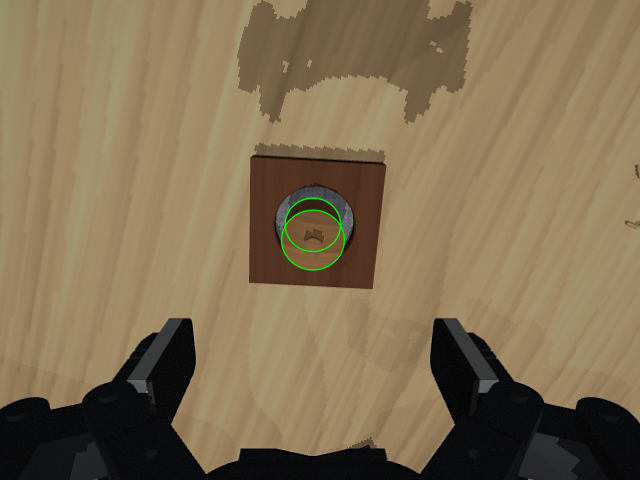

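The jar is in its pocket, at (313,238) as predicted. Next is the seal.

Call:
move_arm(
  rows="0 0 -0.5 0 0 -7.3 1;0 0 -0.5 0 0 -7.3 1;0 0 0 0 0 -7.3 1;0 0 0 0 0 0 1;0 0 0 0 0 0 1",
)

```text
time_s: 24.85
eef_pos: [0.5396, 0.3968, 0.2279]
eef_rot: [0.0, 0.934, 0.356, -0.001]
wrist_force: [-0.5, -0.2, -0.5]
opening: 1.003
```

```bash
python3 g.py .438 -.1474 .15 41.6
```

```text
t 24.85 pinch [0.5394 0.3967 0.174 ] psi 41.7 open 1.003 tilt [-0.0027 -0.0013] F [-0.5 -0.2 -0.5] q [ 0.46  0.46  1.41 -0.    1.28 -0.27] 0.0539
turn rz 0.14 deg (rows>=1) other -179.9
after turn: tool shift cm  x -43.71 y 33.96 z 2.40
```

Call:
move_arm(
  rows="-3.36 2.61 0 0 0 0 1;-3.36 2.61 0 0 0 0 1;-3.36 2.61 0 0 0 0 1;-3.36 2.61 0 0 0 0 1;-3.36 2.61 0 0 0 0 1;-3.36 2.61 0 0 0 0 1;-3.36 2.61 0 0 0 0 1;-3.36 2.61 0 0 0 0 1;-3.36 2.61 0 0 0 0 1;-3.36 2.61 0 0 0 0 1;-3.36 2.61 0.4 0 0 0 1;-3.36 2.61 1 0 0 0 1;-3.4 2.64 1 0 0 0 1;0 0 0 0 0 0 1;0 0 0 0 0 0 1;0 0 0 0 0 0 1",
)

```text
time_s: 26.45
eef_pos: [0.4419, -0.1468, 0.2055]
eef_rot: [-0.0, 0.934, 0.357, -0.0]
wrist_force: [0.4, 0.0, 0.7]
opening: 1.001
```

```bash
python3 - <<'E'
from see import *
cc=[.438,-.1474,0]
R=cv2.Rodrigues(np.array([0,0,.726]))[0]
sq=lambda z:np.array([[-.02,-.02,z],[.02,-.02,z],[.02,.02,z],[-.02,.02,z]])@R.T+cc
over("wrist","pics/w10.png",[sq(0),sq(.038)])
E
python3 g.py .438 -.1474 .031 41.6
```

```text
t 26.50 pinch [ 0.4421 -0.1465  0.1517] psi 42.0 open 0.999 tilt [-0.0002  0.0004] F [ 0.1 -0.5 -0.1] q [-0.58  0.05  1.96  0.    1.13 -1.31] 0.0539
turn rz 0.36 deg (rows>=1) other -179.6
after turn: tool shift cm  x -0.36 y -0.20 z 12.07
```

View pics/w10.png

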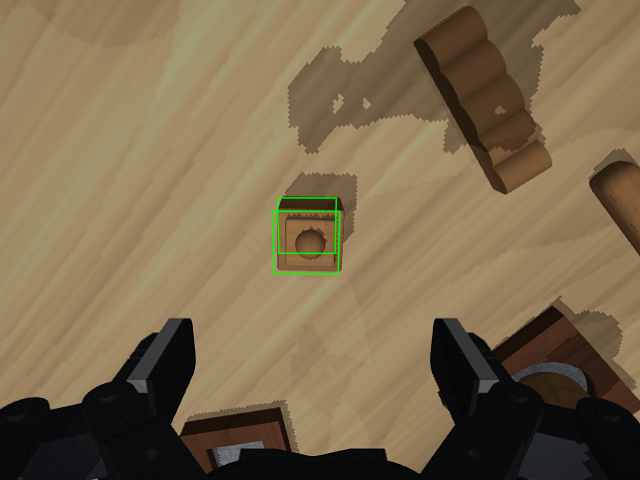

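Call:
move_arm(
  rows="-0.3 -0.2 2.5 0 0 0 1;0 0 2.5 0 0 0 1;0 0 2.5 0 0 0 1;0 0 2.5 0 0 0 1;0 0 1.2 0 0 0 1;0 0 0.9 0 0 0 1;0 0 0 0 0 0 1;0 0 0 0 0 0 0.6;0 0 0 0 0 0 0.4;0 0 0 0 0 0 0.3;0 0 0 0 0 0 0.2;0 0 0 0 0 0 0.1;0 0 0 0 0 0 0.1;0 0 0 0 0 0 0.1;0 0 -1 0 0 0 0.1;0 0 -3 0 0 0 0.1;0 0 -4 0 0 0 0.1;0 0 -4 0 0 0 0.1;0 0 -2 0 0 0 0.1",
)

```text
time_s: 28.4
eef_pos: [0.4394, -0.1488, 0.2289]
eef_rot: [0.002, 0.934, 0.358, 0.002]
wrist_force: [1.1, -0.6, -0.7]
opening: 0.459
```

```bash
python3 g.py .6607 .158 .16 49.4
```

```text
t 28.40 pinch [ 0.4397 -0.149   0.175 ] psi 41.9 open 0.459 tilt [ 0.0046 -0.003 ] F [ 1.1 -0.6 -0.7] q [-0.58  0.01  1.95  0.    1.17 -1.32] 0.0539
turn rz -7.46 deg (rows>=1) other 172.5
after turn: tool shift cm  x 37.69 y -3.19 z 1.50
```

Call:
move_arm(
  rows="0 0 0 0 0 -3.75 0.1;0 0 0 0 0 -3.75 0.1;1.5 -0.1 0 0 0 0 0.1;3 -0.3 0 0 0 0 0.1;4 -0.35 0 0 0 0 0.1;4 -0.35 0 0 0 0 0.1;4 -0.35 0 0 0 0 0.1;4 -0.35 0 0 0 0 0.1;4 -0.35 0 0 0 0 0.1;4 -0.35 0 0 0 0 0.1;3.5 -0.3 0 0 0 0 0.1;2.5 -0.2 0 0 0 0 0.1;2 -0.2 0 0 0 0 0.1;1.2 -0.05 0 0 0 0 0.1;0 0 0 0 0 0 0.1;0 0 0 0 0 0 0.1;0 0 0 0 0 0 0.1",
)

```text
time_s: 30.1
eef_pos: [0.6584, 0.1584, 0.2247]
eef_rot: [0.0, 0.909, 0.418, -0.0]
wrist_force: [0.1, 0.2, -0.1]
opening: 0.451
```

```bash
python3 - <<'E'
from see import *
cc=[.6607,.158,0]
R=cv2.Rodrigues(np.array([0,0,.862]))[0]
sq=lambda z:np.array([[-.027,-.027,z],[.027,-.027,z],[.027,.027,z],[-.027,.027,z]])@R.T+cc
over("wrist","pics/w11.png",[sq(.016)])
E
python3 g.py .6607 .158 .036 49.4
```

```text
t 30.15 pinch [0.6584 0.1584 0.1709] psi 49.4 open 0.457 tilt [-0.0004 -0.0002] F [ 0.3 -0.3 -0.5] q [ 0.06  0.47  1.39 -0.    1.27 -0.8 ] 0.0539
turn rz -0.02 deg (rows>=1) other 180.0
after turn: tool shift cm  x 0.12 y 0.20 z 13.49
```

View pics/w11.png

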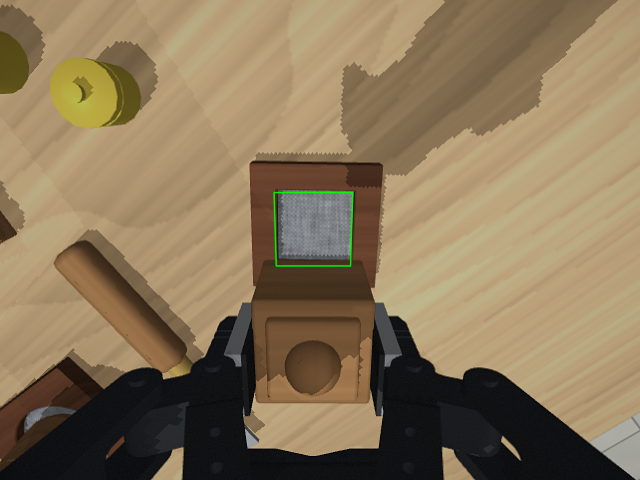

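Call:
move_arm(
  rows="0.1 0.1 2 0 0 0 0.1;0.1 0.1 3 0 0 0 0.1;0 0 3 0 0 0 0.1;0 0 2.5 0 0 0 0.1;0 0 1 0 0 0 0.1;0 0 0.8 0 0 0 0.1;0 0 0.4 0 0 0 0.1;0 0 0 0 0 0 0.1;0 0 0 0 0 0 0.1",
)

```text
time_s: 31.05
eef_pos: [0.6624, 0.1596, 0.099]
eef_rot: [0.0, 0.908, 0.418, 0.001]
wrist_force: [0.4, 0.1, -0.7]
opening: 0.454
```

```bash
python3 g.py .6607 .158 .0357 49.4
```

```text
t 31.05 pinch [0.6626 0.1597 0.0451] psi 49.4 open 0.454 tilt [0.0021 0.0001] F [ 0.4  0.1 -0.7] q [ 0.06  0.63  1.44 -0.    1.07 -0.8 ] 0.0539
turn rz 0.04 deg (rows>=1) other -180.0
after turn: tool shift cm  x -0.25 y -0.03 z 0.94
```

Call:
move_arm(
  rows="-0.15 0 0.3 0 0 0 0.1;0 0 0.3 0 0 0 0.1;0 0 0.15 0 0 0 0.1;0 0 0.1 0 0 0 0.1;0 0 0 0 0 0 0.1;0 0 0 0 0 0 0.1",
)

```text
time_s: 31.65
eef_pos: [0.6608, 0.1585, 0.0908]
eef_rot: [0.0, 0.908, 0.418, -0.0]
wrist_force: [-6.3, -0.8, 10.0]
opening: 0.457
```

```bash
python3 g.py .6607 .158 .0357 49.4
```

```text
t 31.65 pinch [0.6608 0.1584 0.0369] psi 49.4 open 0.457 tilt [-0.0001 -0.0003] F [-6.3 -0.8 10. ] q [ 0.06  0.64  1.44 -0.    1.06 -0.8 ] 0.0539
turn rz 0.05 deg (rows>=1) other -180.0
after turn: tool shift cm  x -0.04 y 0.02 z 0.12
```

Call:
move_arm(
  rows="0 0 0 0 0 0 0.5;0 0 0 0 0 0 0.55;0 0 0 0 0 0 0.62;0 0 0 0 0 0 0.7;0 0 0 0 0 0 0.7;0 0 -1 0 0 0 0.8;0 0 -2 0 0 0 0.9;0 0 -4 0 0 0 1;0 0 -4 0 0 0 1;0 0 -2 0 0 0 1;0 0 0 0 0 0 1;0 0 0 0 0 0 1",
)

```text
time_s: 32.85
eef_pos: [0.6607, 0.1585, 0.2196]
eef_rot: [0.0, 0.908, 0.418, 0.0]
wrist_force: [-0.3, -0.0, -0.7]
opening: 0.999
```

```bash
python3 - <<'E'
from see import *
cc=[.6607,.158,0]
R=cv2.Rodrigues(np.array([0,0,.862]))[0]
sq=lambda z:np.array([[-.02,-.02,z],[.02,-.02,z],[.02,.02,z],[-.02,.02,z]])@R.T+cc
over("wrist","pics/w12.png",[sq(.005),sq(.043)])
E
python3 g.py .4643 -.0175 .16 77
```

```text
t 32.90 pinch [0.6599 0.1584 0.1643] psi 49.4 open 0.996 tilt [-0.0016 -0.0001] F [-0.4  0.6  0.3] q [ 0.06  0.48  1.39  0.    1.27 -0.8 ] 0.0539
turn rz -27.57 deg (rows>=4) other 152.4
after turn: tool shift cm  x -21.54 y -15.11 z 0.43
```

View pics/w12.png

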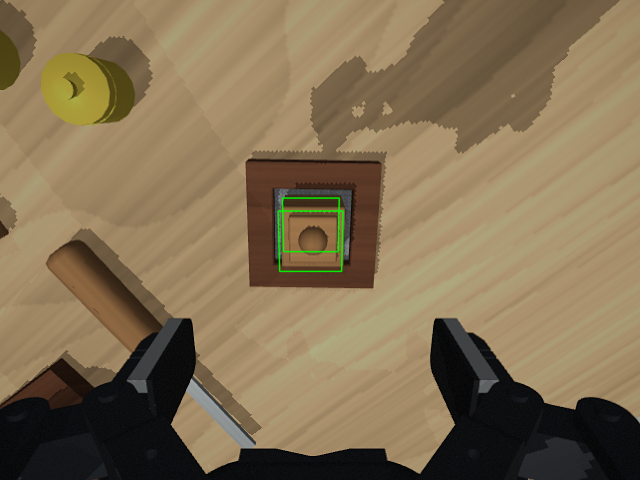

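Call:
move_arm(
  rows="0 0 0 0 0 -6.75 0.8;0 0 0 0 0 -6.75 0.8;0 0 0 0 0 -6.75 0.8;0 0 0 0 0 -6.75 0.8;0 0 0 0 0 0 0.8;0 0 0 0 0 0 0.8",
)

```text
time_s: 33.5
eef_pos: [0.66, 0.1584, 0.2174]
eef_rot: [-0.001, 0.787, 0.617, -0.001]
wrist_force: [-0.4, 0.3, -0.2]
opening: 0.801
```

```bash
python3 g.py .4643 -.0175 .16 76.4; python3 - <<'E'
from see import *
import cv2
im=cv2.imread("pics/w12.png")
c=ctrl.camera("wrist")["color"]
cv2.imwrite("pics/w12b.png",cv2.resize(c[120:320,220:420],None,fx=3,fy=3,interpolation=cv2.INTER_CUBIC))
E
```

```text
t 33.50 pinch [0.6598 0.1584 0.1635] psi 76.3 open 0.801 tilt [-0.0028 -0.0002] F [-0.4  0.3 -0.2] q [ 0.06  0.49  1.39 -0.    1.27 -1.27] 0.0539
turn rz -0.15 deg (rows>=1) other 179.9
after turn: tool shift cm  x -21.69 y -14.87 z 0.35
```

View pics/w12b.png

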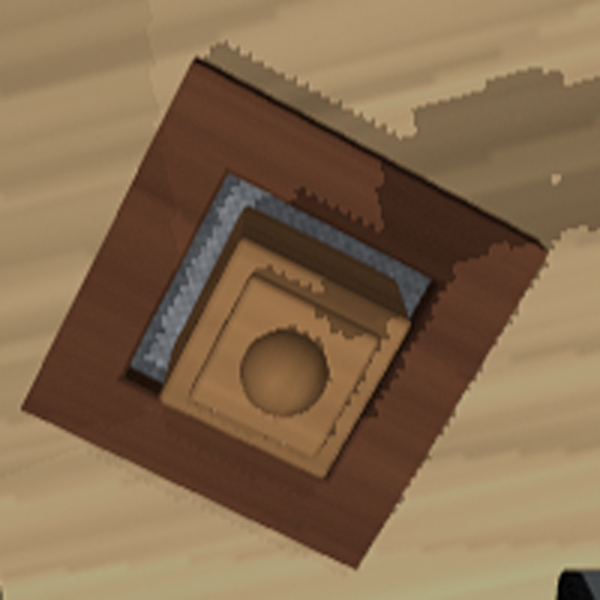

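The seal sits square in its pocket. Next is the rest.

Call:
move_arm(
  rows="-3.1 -2.12 0 0 0 0 0.8;-3.1 -2.12 0 0 0 0 0.8;-3.1 -2.12 0 0 0 0 0.8;-3.1 -2.12 0 0 0 0 0.8;-3.1 -2.12 0 0 0 0 0.8;-3.1 -2.12 0 0 0 0 0.8;-3.1 -2.15 0.4 0 0 0 0.8;0 0 0 0 0 0 0.8;0 0 0 0 0 0 0.8;0 0 0 0 0 0 0.8",
)

```text
time_s: 34.55
eef_pos: [0.466, -0.0174, 0.2156]
eef_rot: [0.0, 0.786, 0.618, 0.0]
wrist_force: [-0.1, 0.1, 0.0]
opening: 0.795
```

```bash
python3 - <<'E'
from see import *
cc=[.4643,-.0175,0]
R=cv2.Rodrigues(np.array([0,0,2.905]))[0]
sq=lambda z,l=.055:np.array([[-l,-.015,z],[l,-.015,z],[l,.015,z],[-l,.015,z]])@R.T+cc
over("wrist","pics/w13.png",[sq(0.),sq(.032,.003)])
E
python3 g.py .4643 -.0175 .030 76.4
```

```text
t 34.60 pinch [ 0.4661 -0.0172  0.1616] psi 76.4 open 0.799 tilt [ 0.0009 -0.    ] F [-0.1  0.2 -0. ] q [-0.29  0.04  1.96  0.    1.15 -1.63] 0.0539
turn rz 0.04 deg (rows>=1) other -180.0
after turn: tool shift cm  x -0.07 y -0.17 z 13.16
```

View pics/w13.png

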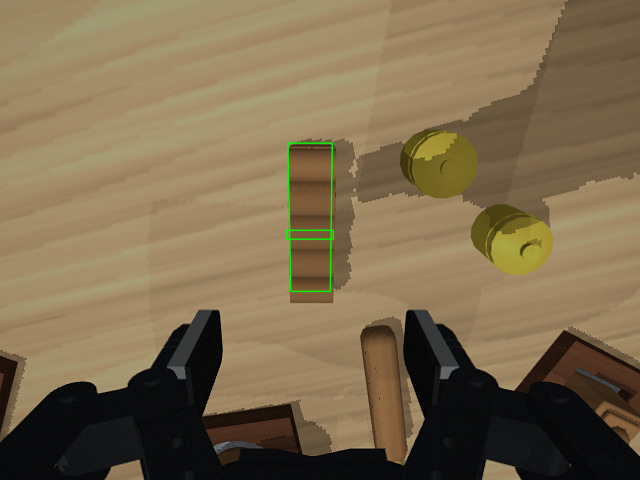

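Call:
move_arm(
  rows="-0.05 -0.15 2.5 0 0 0 0.8;0 0 2.5 0 0 0 0.8;0 0 2.5 0 0 0 0.8;0 0 2.5 0 0 0 0.8;0 0 2 0 0 0 0.8;0 0 1 0 0 0 0.8;0 0 0 0 0 0 0.8;0 0 0 0 0 0 0.6;0 0 0 0 0 0 0.3;0 0 0 0 0 0 0.2;0 0 0 0 0 0 0.1;0 0 0 0 0 0 0.1;0 0 0 0 0 0 0.1;0 0 0 0 0 0 0.1",
)

```text
time_s: 36.0
eef_pos: [0.4648, -0.018, 0.0865]
eef_rot: [0.001, 0.786, 0.619, 0.001]
wrist_force: [-1.2, 0.5, 5.8]
opening: 0.332
```

```bash
python3 g.py .562 -.3585 .18 52.8
```

```text
t 36.00 pinch [ 0.4649 -0.018   0.0326] psi 76.4 open 0.332 tilt [ 0.0027 -0.0006] F [-1.2  0.5  5.8] q [-0.29  0.27  2.02  0.    0.85 -1.63] 0.0539
turn rz 23.63 deg (rows>=3) other -156.4
after turn: tool shift cm  x -21.25 y 28.32 z -14.74
```

Call:
move_arm(
  rows="0 0 -1 0 0 0 0.1;0 0 -2.5 0 0 0 0.1;0 0 -3.5 0 0 0 0.1;0 0 -3.5 0 0 0 0.1;0 0 -3 0 0 5.9 0.1;0 0 -1 0 0 5.9 0.1;0 0 0 0 0 5.9 0.1;0 0 0 0 0 5.9 0.1;0 0 0 0 0 0 0.1;0 0 0 0 0 0 0.1",
)

```text
time_s: 37.0
eef_pos: [0.4635, -0.0177, 0.2305]
eef_rot: [0.0, 0.895, 0.446, 0.0]
wrist_force: [-0.6, 0.5, -1.2]
opening: 0.332
```

```bash
python3 g.py .562 -.3585 .18 52.8
```

```text
t 37.00 pinch [ 0.4635 -0.0177  0.1766] psi 53.0 open 0.332 tilt [ 0.0003 -0.0001] F [-0.6  0.5 -1.2] q [-0.29  0.01  1.95 -0.    1.18 -1.22] 0.0539
turn rz 0.19 deg (rows>=1) other -179.8
after turn: tool shift cm  x -21.19 y 28.45 z -0.34
```

Call:
move_arm(
  rows="-0.6 0.8 0 0 0 0.1 0.1;-1.5 2 0 0 0 0.1 0.1;-2.4 3.2 0 0 0 0 0.1;-2.4 3.2 0 0 0 0 0.1;-2.4 3.2 0 0 0 0 0.1;-2.4 3.2 0 0 0 0 0.1;-2.4 3.2 0 0 0 0 0.1;-2.4 3.2 0 0 0 0 0.1;-1.8 2.4 0 0 0 0 0.1;-1.3 1.8 0 0 0 0 0.1;-0.9 1.3 0 0 0 0 0.1;-0.6 0.9 0 0 0 0 0.1;0 0 0 0 0 0 0.1;0 0 0 0 0 0 0.1;0 0 0 0 0 0 0.1",
)

```text
time_s: 38.5
eef_pos: [0.5613, -0.3569, 0.23]
eef_rot: [-0.0, 0.896, 0.444, -0.0]
wrist_force: [0.4, -0.0, -1.1]
opening: 0.336
```

```bash
python3 - <<'E'
from see import *
cc=[.562,-.3585,0]
R=cv2.Rodrigues(np.array([0,0,2.491]))[0]
sq=lambda z,l=.063:np.array([[-l,-.023,z],[l,-.023,z],[l,.023,z],[-l,.023,z]])@R.T+cc
over("wrist","pics/w14.png",[sq(.016)])
E
python3 g.py .562 -.3585 .037 52.8
```

```text
t 38.55 pinch [ 0.5614 -0.3568  0.1763] psi 52.7 open 0.336 tilt [-0.0003  0.0004] F [ 0.6  0.1 -1.5] q [-0.74  0.44  1.43  0.    1.27 -1.66] 0.0539
turn rz -0.10 deg (rows>=1) other 179.9
after turn: tool shift cm  x -0.09 y 0.15 z 13.93
```

View pics/w14.png

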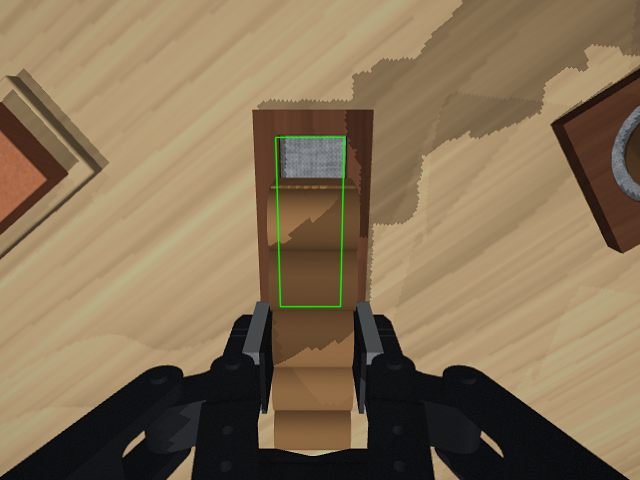

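Call:
move_arm(
  rows="-0.05 0.1 2 0 0 0 0.1;0 0 3 0 0 0 0.1;0 0 3 0 0 0 0.1;0 0 2.5 0 0 0 0.1;0 0 1.3 0 0 0 0.1;0 0 0.8 0 0 0 0.1;0 0 0.4 0 0 0 0.1;0 0 0 0 0 0 0.1;0 0 0 0 0 0 0.1",
)

```text
time_s: 39.45
eef_pos: [0.5625, -0.3593, 0.1015]
eef_rot: [0.001, 0.896, 0.443, 0.0]
wrist_force: [0.2, 0.4, -1.2]
opening: 0.332
```

```bash
python3 g.py .562 -.3585 .037 52.8
```

```text
t 39.45 pinch [ 0.5626 -0.3594  0.0476] psi 52.6 open 0.332 tilt [ 0.0016 -0.0014] F [ 0.2  0.4 -1.2] q [-0.75  0.61  1.48  0.    1.06 -1.66] 0.0539
turn rz -0.16 deg (rows>=1) other 179.8
after turn: tool shift cm  x 0.03 y -0.10 z 1.06
```

Call:
move_arm(
  rows="0 -0.05 0.4 0 0 0 0.1;0 0 0.3 0 0 0 0.1;0 0 0.15 0 0 0 0.1;0 0 0.1 0 0 0 0.1;0 0 0 0 0 0 0.1;0 0 0 0 0 0 0.1",
)

```text
time_s: 40.05
eef_pos: [0.5614, -0.3584, 0.0916]
eef_rot: [-0.0, 0.896, 0.443, -0.0]
wrist_force: [-3.1, 1.7, 5.6]
opening: 0.334
```

```bash
python3 g.py .562 -.3585 .037 52.8
```

```text
t 40.05 pinch [ 0.5614 -0.3584  0.0377] psi 52.6 open 0.334 tilt [-0.0005  0.0003] F [-3.1  1.7  5.6] q [-0.75  0.62  1.48 -0.    1.04 -1.66] 0.0539
turn rz -0.16 deg (rows>=1) other 179.8
after turn: tool shift cm  x 0.03 y 0.05 z 0.07
```

Touchdown at the expected height. Release, back up, and move aside for the check.

Call:
move_arm(
  rows="0 0 0 0 0 0 0.38;0 0 0 0 0 0 0.45;0 0 0 0 0 0 0.55;0 0 0 0 0 0 0.6;0 0 0 0 0 0 0.6;0 0 -1 0 0 0 0.6;0 0 -2 0 0 0 0.8;0 0 -4 0 0 0 1;0 0 -4 0 0 0 1;0 0 -4 0 0 0 1;-4 0 0 0 0 0 1;-4 0 0 0 0 0 1;-4 0 0 0 0 0 1;-4 0 0 0 0 0 1;-4 0 0 0 0 0 1;0 0 0 0 0 0 1;0 0 0 0 0 0 1",
)

```text
time_s: 41.75
eef_pos: [0.4394, -0.5182, 0.2412]
eef_rot: [0.0, 0.897, 0.442, 0.0]
wrist_force: [1.1, 0.0, 0.3]
opening: 1.002
```

```bash
cat > chk.py <<'E'
from see import *
import pickle
p=pickle.load(open("p.pkl","rb"))
pl=dict(cup_up=(p["cup_tray"],.005),cup_down=(p["cup_tray"],.06),jar=(p["jar_tray"],.005),seal=(p["seal_tray"],.005),rest=(p["rest_tray"],.005))
for k,crop in(("top",(100,110,540,350)),("scene",(120,100,540,420))):
    c=ctrl.camera(k); im=c["color"].copy(); raw=im.copy()
    for n,(t,z) in pl.items():
        R=cv2.Rodrigues(np.array([0.,0.,t[2]]))[0]
        h=cv2.convexHull(proj(c,M[n]@R.T+[t[0],t[1],z]).astype(np.float32))
        cv2.polylines(im,[np.round(h*16).astype(np.int32)],True,(0,255,0),1,cv2.LINE_AA,4)
    x0,y0,x1,y1=crop
    cv2.imwrite(f"pics/chk_{k}.png",cv2.resize(im[y0:y1,x0:x1],None,fx=1.8,fy=1.8,interpolation=cv2.INTER_CUBIC))
    cv2.imwrite(f"pics/raw_{k}.png",cv2.resize(raw[y0:y1,x0:x1],None,fx=1.8,fy=1.8,interpolation=cv2.INTER_CUBIC))
    for n in pl:
        for d in ctrl.trace(k,n)[:3]:
            print(k,n,round(d["confidence"],2),[int(v) for v in d["bbox"]])
E
python3 chk.py
```

```text
top cup_up 0.7 [372, 166, 394, 180]
top cup_down 0.58 [377, 143, 407, 180]
top jar 0.9 [122, 211, 147, 229]
top jar 0.59 [258, 230, 282, 252]
top jar 0.54 [278, 261, 298, 284]
top seal 0.89 [237, 150, 261, 179]
top seal 0.72 [467, 194, 509, 242]
top rest 0.68 [470, 189, 512, 245]
scene cup_up 0.65 [292, 342, 327, 361]
scene cup_down 0.76 [289, 307, 324, 351]
scene jar 0.93 [332, 196, 351, 226]
scene jar 0.81 [485, 165, 504, 187]
scene jar 0.55 [364, 212, 381, 232]
scene seal 0.72 [427, 254, 452, 280]
scene seal 0.66 [339, 262, 399, 365]
scene rest 0.79 [149, 330, 184, 394]
```

View pics/chk_top.png

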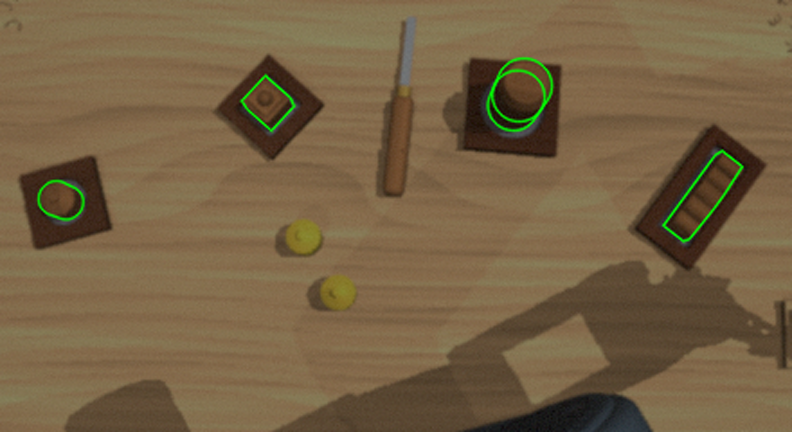

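View pics/chk_scene.png

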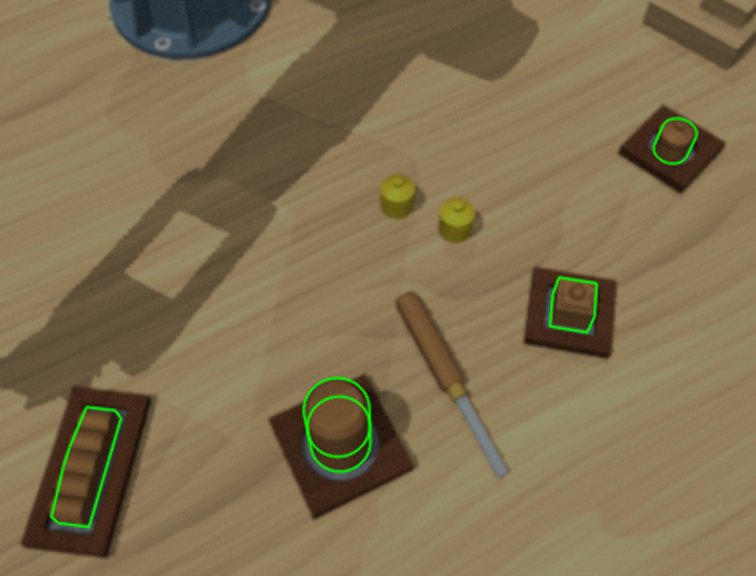

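```bash
python3 - <<'E'
from see import *
import pickle
p=pickle.load(open("p.pkl","rb"))
c=ctrl.camera("top"); s=ctrl.camera("scene")
def cr(c,cx,cy): return cv2.resize(c["color"][cy-33:cy+33,cx-33:cx+33],(260,260),interpolation=cv2.INTER_CUBIC)
a=np.hstack([cr(c,488,219),cr(c,250,169),cr(c,384,164)]); b=np.hstack([cr(s,168,362),cr(s,438,272),cr(s,308,340)])
cv2.imwrite("pics/z.png",np.clip(np.vstack([a,b])*1.5,0,255))
x0=dict(cup_down=("cup_tray",.06),jar=("jar_tray",.005),seal=("seal_tray",.005),rest=("rest_tray",.005))
for n,(t,z) in x0.items():
    V=[]
    for k,cc in(("top",c),("scene",s)):
        q=proj(cc,np.array([[*p[t][:2],z+.02]]))[0]
        ds=ctrl.trace(k,n); ds=[d for d in ds if abs((d["bbox"][0]+d["bbox"][2])/2-q[0])<15 and abs((d["bbox"][1]+d["bbox"][3])/2-q[1])<15]
        if ds: V.append((cc,ds[0]["region"]))
    r,f=fit(n,V,z=z,x0=p[t][:2]); print(n,len(V),((r-p[t])[:2]*1000).round(1),"mm yaw",r[2],p[t][2],f)
E
```

```text
cup_down 2 [-0.6 -0.2] mm yaw 0.11511728255066536 -0.048551181235764206 0.0370539238842465
jar 2 [-0.5 -2.1] mm yaw 0.16115561782331916 0.27755585905477975 0.07234813877466184
seal 2 [-0.5  1.1] mm yaw 0.8491352144814092 0.8614622908402957 0.06355568740914735
rest 2 [-0.5 -1.8] mm yaw 2.4840542131608165 2.4928838776846165 0.0713481182319261[ WARN:0@3.922] global loadsave.cpp:1063 imwrite_ Unsupported depth image for selected encoder is fallbacked to CV_8U.
```

View pics/z.png

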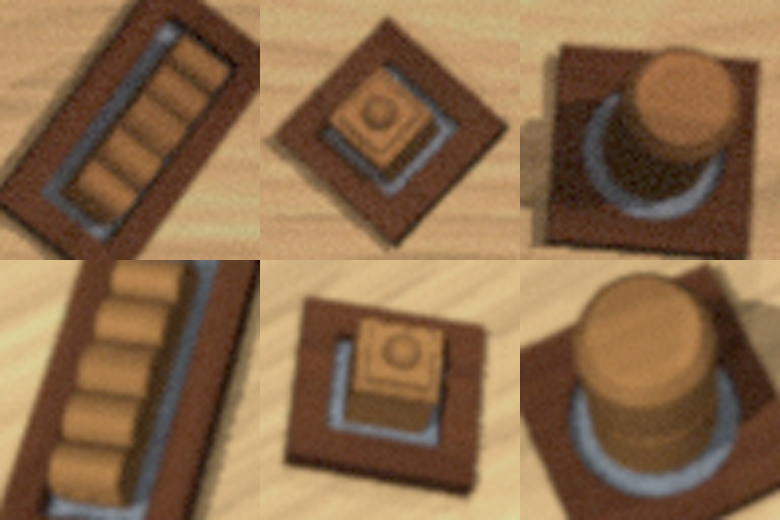

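All four pieces lie flat in their pockets and the cup stack is aligned. The refit offsets are within about 2 mm. Handing in.

```bash
python3 -c "
from bench import ctrl
print(ctrl.hand_in(), ctrl.get_obs()['time_s'])"
```

```text
the job is handed in; nothing more can be done
the job is handed in; nothing more can be done
```

I packed the desk set and handed the job in. The mouth-up cup went into the large round pocket first, then the second cup went mouth-down on it. The brown jar (not the yellow look-alikes), the seal and the brush rest followed into their own pockets. The last clock reading before hand-in was about 42 s, against the 118 s limit.

- **Position:** In the last check I refitted the top and scene images. The top cup, jar, seal and rest were all within about 2.2 mm of their tray centres.
- **Alignment:** The seal and rest were turned by about 0.01 rad from their pockets.
- **Cup stack:** I could not refit the lower cup because the upper one covers it. The wrist picture taken after placing it showed it centred in its pocket, and the two-cup outline matched in both cameras.
- **Forces and gouge:** At the end of each move call the wrist force read no more than about 12 N. The gouge looks unmoved in the pictures, though I did not measure it.

No check failed or disagreed. Tilt and seating height were judged only from the pictures and the touchdown heights, and hand-in gave no verdict.

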